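Screw the gauge head home on the checking stand and zero its dial

TASK

The gauge head on the sloping checking stand is only floating on its springs. Push its knurled captive thumbscrew down against its spring and turn it clockwise, so that the thread catches and draws the head fully home on its seat. Then turn the knurled bezel of the dial gauge until the broad zero mark stands at the pointer, and leave the loose things on the bench where they lie.

Things in the scene. Friction and masses are not known exactly. Their poses are not given: they have to be found in the camera images.
- knob_top (a point): Centre of the top of the thumbscrew's knurled steel head (cylinder 38 mm across, 18 mm high; 22 mm collar of 10 mm below it), low end of the gauge head. z: screw axis, out of the sloping face, 28 degrees from vertical, leaning to the robot's right; turns with it. Spring-lifted, collar 10 mm above the bridge. Pushed 9.5 mm down it meets the thread; turned clockwise it goes 3.5 mm more to home.
- thumbscrew (a joint): Turn of the thumbscrew, rad, growing clockwise seen from above. Starts at -0.75 to -0.25. Not pushed down it turns idly; pushed down about 9.5 mm it catches its thread on passing 0 and is tight against its stop at 1.75 (coarse thread, 2.9 mm per rad; stops at -3.0 and 1.75). Turned back it springs up. Low guide pillars stand 41 mm up and down the slope from its axis.
- gauge_head (a joint): Travel of the gauge head (aluminium bridge 183 x 36 x 10 mm on two guide pillars, carrying thumbscrew and dial) down towards its seat, in m: 0 = lifted by its springs, 0.003 = fully home.
- dial_centre (a point): Centre of the dial gauge, level with the top of its bezel, high end of the gauge head, 106 mm up the slope from the screw's axis. z out of the sloping face (as the screw's axis), x straight up the slope = 12 o'clock. The knurled steel bezel is a ring 52 mm across, 12 mm high; the black case below it is 45 mm across, 14 mm high and stands on the bridge. The dial goes down 3 mm with the head.
- bezel (a joint): Turn of the bezel with its white scale, rad, growing clockwise; at 0 its zero mark (the one broad black mark, 3.6 mm wide; the other 19 are thin, 18 degrees apart) is at 12 o'clock. Turns with slight friction and stays. Starts at 0.35 to 1.2.
- zero_mark (a point): Middle of the zero mark, on the dial's scale 18 mm from the dial's axis; turns with the bezel.
- pointer (a joint): Turn of the dial's thin black pointer, rad, growing clockwise; at 0 (head lifted) it stands 1.90 rad anticlockwise of 12 o'clock. It follows the head's travel and stands at about 1.90, 12 o'clock, once the head is home. The dial reads zero when bezel = pointer - 1.90.
- pointer_tip (a point): Tip of the pointer, 18 mm from the dial's axis, in the plane of the zero mark.
- stand: The checking stand: grey welded wedge with a steel tooling plate, foot 192 x 90 mm, fixed to the bench. Origin: middle of the foot on the bench; x axis level, towards the high end of the slope.
- hex_key: Bystander: steel hex key, 96 x 34 x 8 mm, on the bench before the low end of the stand. Origin: centre of its underside.
- dish: Bystander: shallow metal dish, 72 mm across, 17 mm high. Origin: centre of its underside.
- rubber_cap: Bystander: black rubber end cap, 32 x 17 x 17 mm, behind the high end of the stand. Origin: centre of its underside.
- lever_5: Bystander: die-cast lever assembly, 204 x 70 x 30 mm, at the front edge to the right of the stand. Origin: centre of its underside.

How it is judged:
By the outcome, as a careful person would: the job done as asked, in the order asked, and still so for the second after the job is handed in, with the robot touching nothing.
It also fails if it takes over 54 s, if anything falls off the work surface, if the arm or the gripper's body presses on something with over 40 N, if the wrist force passes 120 N, or if a joint passes its speed limit or range.

ROBOT

A 6-joint arm with a two-finger parallel gripper is mounted at the origin on a cart in front of the work surface, level with it; the furniture and walls round the work are solid. World frame = base frame: x ahead of the robot, y to its left, z up, the work surface at z = 0. Lengths are in m, angles in degrees, forces in N, time in s.
With the tool pointing down it reaches from about 0.4 to 0.825 m from the base axis. Payload 7 kg.
Tool frame: the origin (TCP) lies midway between the tips of the shut fingers; the grasp point (between the pads) lies 19 mm behind it; z points along the fingers, y is the line along which they close (so a half turn about z gives the same grasp; the last joint's range is limited). The gripper opens to 88 mm and grips with 3 to 60 N. Pads are 19 mm wide; open, the fingers measure 130 mm over their backs; the gripper's body (78 mm by 193 mm) begins 47 mm behind the grasp point.
Start: joints at [80.678, 20.546, 0.682, 0, -70.136, -16.507], TCP at [0.294, 0.608, 0.227] pointing down, gripper open.
Joint ranges: [-176.03, 176.03], [-82.01, 121.73], [-58.28, 71.71], [-173.87, 95.51], [-174.79, -0.11], [-173.66, 173.66]. Speed limits (degrees/s): [136.94, 136.94, 172.46, 180, 180, 180].

INTERFACE

Orientations are given as [roll, pitch, yaw] about the fixed x, y, z axes, in that order (R = Rz(yaw) Ry(pitch) Rx(roll)).
In Python, from plant import get_state, optics, order gives the robot as it stands. The module is installed in compiled form; this text tells all that it offers.
- The arm moves only by the tool send_rows, never from a script. Its argument "moves" is a list of rows, each an object with "slide": the shift along the tool's x, y, z as a fraction of full scale, a list of three; "turn": the turn about the tool's z as a fraction of full scale; "gripper": the opening, from 0 (shut) to 1 (fully open). A call has exactly 5 rows; each row is the pose to reach, as a shift and turn from the pose commanded when the call began, along the tool's axes at that moment; what a row does not reach only later rows make up. Full scale, the value 1, is 150 mm for a shift and 90 degrees for a turn. A row lasts 1/12 s, in which the tool goes at most 41.7 mm and 7.16 degrees, less where a joint would pass 70% of its speed; a pose out of reach is approached as far as the arm can. A call with a number of a shift or a turn outside -1 to 1 is refused whole. A call with a gripper value outside its range is refused whole. The fingers move at their own pace and stop on an object; "newtons" is the grip in N (left out, the last holds). Time passes only in rows, so rows that repeat a pose let the fingers close, or fill a call up. It gives the time, the measured TCP pose, the force, the opening and the grip force at its end, in the units of the state.
- get_state(): the state, without advancing time (a new reading comes with each control period).
- optics.capture(name): name is "scene" or "top" or "wrist"; returns a dict with "img" (420x560x3 uint8, red, green, blue), "intrinsics" (3x3 intrinsics, pixels), "dist" ([k1, k2, p1, p2, k3] as OpenCV has them; the pictures are not rectified), "origin" and "attitude" of the camera in the world. Camera axes: x right, y down, z forward; pixel columns grow to the right and rows downward; lengths in m; the calibration is good to about 2 mm. A picture is of the moment at which its call begins. There is no depth.
- order.close_job(): hands the job in; it is judged then, once.
Trained networks look in the newest picture that a camera, given by its name, has taken for a name from the list of things; names that differ only in an ending like _2 or _b are one class to them, and where a whole thing is asked for, a point or a joint stands for the part that bears it (a point fixed in the world has none). Each returns a list of dicts, best first, with "p" (0 to 1); they miss things now and then, are a little off and sometimes report something else, mostly with a low value. They report only what shows in the picture. A call takes as long as a camera call.
- optics.look_for(camera, name): "location" ([x, y, z] in m, in world coordinates, good to about 4 mm: the middle of the surface that is visible of it).
The state is a dict: "time_s": time; "joints": joint angles; "qd": joint speeds; "joint_torque": joint torques, N m; "tcp_pos": TCP position; "eef_rot": TCP orientation; "contact_force": force on the tool from outside, world axes, zero at the start; "moment": the same for the moment, N m; "gripper_width": finger opening in m; "gripper_force": force on a finger pad.
Only numpy, scipy, OpenCV 4.12 (cv2) and the standard library are available. Lean on these libraries where they do the work, as an engineer would, in place of code of your own. Each camera call takes 0.05 s, during which the arm holds its last target. There are 200 camera calls.

## Working session

There is one attempt and no reset: what is moved stays moved. The work goes in short steps, Python scripts to look and compute and a tool call to move; the robot and the scene stay as the last step left them, time stands still between calls to the robot, and variables do not carry over. Pictures are saved under pics/ and viewed, at most 10 in all, crops included, and the job is handed in when it is done.

Besides the shell and the picture viewer there is one more tool, called after "Emit:" by a JSON object that holds its "name" and its "arguments". send_rows: Moves the arm, as the interface text tells. Shift numbers are shares of 150 mm and turn numbers shares of 90 degrees, none past 1 either way. Its arguments: {"type":"object","properties":{"moves":{"type":"array"},"newtons":{"type":"number"}},"required":["moves"]}

```bash
mkdir -p pics
cat > h.py <<'E'
import numpy as np, cv2
from plant import get_state, optics, order
from scipy.spatial.transform import Rotation as R
def cap(c,fn=None):
    d=optics.capture(c)
    if fn: cv2.imwrite('pics/'+fn,d['img'][:,:,::-1])
    return d
E
python3 - <<'E'
from h import *
d1=cap('scene','s.png');d2=cap('top','t.png')
print(d1['origin'],d1['attitude'],d2['origin'],d2['attitude'],d1['intrinsics'])
for c in('scene','top'):
  for n in('knob_top','dial_centre','stand','zero_mark','pointer_tip','hex_key','dish','rubber_cap','lever_5'):
    print(c,n,[(np.round(o['location'],3).tolist(),round(o['p'],2)) for o in optics.look_for(c,n)[:2]])
print(get_state())
a=cv2.imread('pics/s.png');b=cv2.imread('pics/t.png')
E
```

```text
[-0.11060645  0.90452179  0.56358121] [-116.4078012     0.46851582 -140.13723165] [0.39074255 0.22901307 1.17147801] [-176.27082747   -1.53561299  -89.65895486] [[453.58705022   0.         276.99421005]
 [  0.         453.58705022 206.40366423]
 [  0.           0.           1.        ]]
scene knob_top []
scene dial_centre []
scene stand [([0.47, 0.436, 0.06], 0.97)]
scene zero_mark [([0.492, 0.419, 0.162], 0.52)]
scene pointer_tip []
scene hex_key [([0.434, 0.232, 0.003], 0.72)]
scene dish [([0.477, 0.045, 0.011], 0.53)]
scene rubber_cap []
scene lever_5 [([0.442, -0.127, 0.016], 0.94)]
top knob_top [([0.483, 0.305, 0.119], 0.69)]
top dial_centre [([0.492, 0.363, 0.12], 0.59)]
top stand [([0.486, 0.383, 0.106], 0.75), ([0.474, 0.05, 0.003], 0.3)]
top zero_mark [([0.494, 0.402, 0.157], 0.84)]
top pointer_tip []
top hex_key [([0.491, 0.363, 0.119], 0.59)]
top dish [([0.474, 0.049, 0.002], 0.68), ([0.447, -0.132, 0.019], 0.65)]
top rubber_cap []
top lever_5 [([0.448, -0.138, 0.018], 0.64)]
{'time_s': 1.0, 'joints': array([ 8.06762708e+01,  2.05453931e+01,  6.82210059e-01,  1.00538753e-03,
       -7.01378126e+01, -1.65076500e+01]), 'qd': array([-0.02733327,  0.01932872,  0.01404904,  0.00014721, -0.05079732,
       -0.01054725]), 'joint_torque': array([-5.80320466e-04, -5.82385612e+01,  2.93297768e+01,  7.00226739e+00,
        1.24003823e-02, -2.17749437e-05]), 'tcp_pos': array([0.29411775, 0.60751996, 0.22657724]), 'eef_rot': array([ 1.79999314e+02, -1.18950496e-03, -2.58310377e+01]), 'contact_force': array([ 0.36148547,  0.48130823, -0.48373474]), 'moment': array([-0.0985826 ,  0.0142768 ,  0.00021787]), 'gripper_force': 0.0, 'gripper_width': 0.08771658820869288}
```

View pics/s.png

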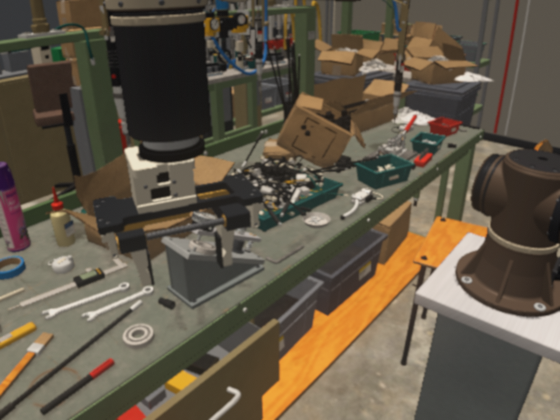

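View pics/t.png

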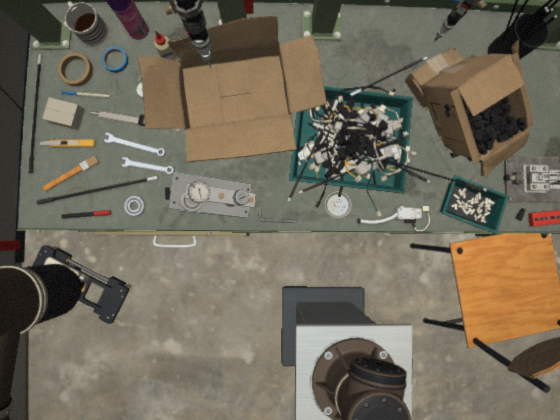

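Run:
```python
from h import *
a=cv2.imread('pics/t.png')[165:225,160:265]
cv2.imwrite('pics/t2.png',cv2.resize(a,None,fx=7,fy=7,interpolation=cv2.INTER_CUBIC))
```

```text
(no output)
```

View pics/t2.png

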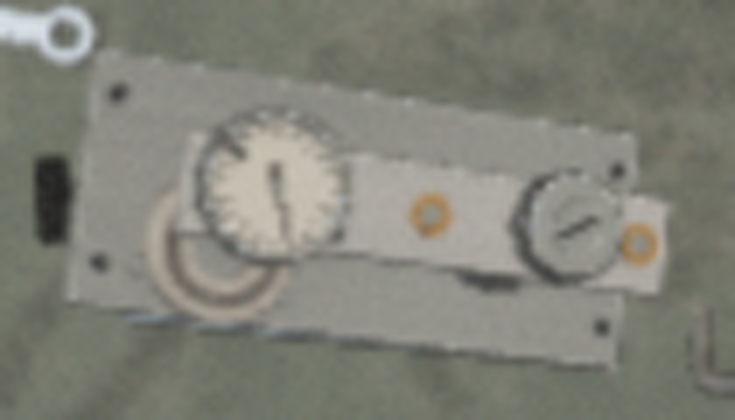

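Emit:
{"name": "send_rows", "arguments": {"moves": [{"slide": [0.2, 0.14, -0.03], "turn": 0.08, "gripper": 1}, {"slide": [0.4, 0.28, -0.06], "turn": 0.16, "gripper": 1}, {"slide": [0.6, 0.42, -0.1], "turn": 0.24, "gripper": 1}, {"slide": [0.8, 0.56, -0.13], "turn": 0.32, "gripper": 1}, {"slide": [1.0, 0.7, -0.15], "turn": 0.4, "gripper": 1}], "newtons": 40}}

```text
time_s: 1.42
tcp_pos: [0.384, 0.4463, 0.2497]
eef_rot: [-180.0, 0.0, -62.0]
contact_force: [1.6, -0.8, -0.3]
gripper_width: 0.0877
gripper_force: 0.0
```

```bash
cat >> h.py <<'E'
def to(p,yaw=None):
    """fractions for slide/turn to reach TCP p, yaw (from measured)"""
    s=get_state(); r=R.from_euler('xyz',s['eef_rot'],degrees=True)
    sl=r.inv().apply(np.array(p)-s['tcp_pos'])/.15
    t=0 if yaw is None else -(yaw-s['eef_rot'][2])/90
    print('t',round(s['time_s'],2),'tcp',s['tcp_pos'].round(4),s['eef_rot'].round(2),'F',s['contact_force'].round(1),'w',round(s['gripper_width'],4),'slide',sl.round(3),'turn',round(t,3))
E
python3 -c "
from h import *
to([.48,.29,.25],-97.4)"
```

```text
t 1.42 tcp [0.384  0.4463 0.2497] [-1.7995e+02  2.0000e-02 -6.1960e+01] F [ 1.6 -0.8 -0.3] w 0.0877 slide [ 1.221 -0.075 -0.002] turn 0.394
```

Emit:
{"name": "send_rows", "arguments": {"moves": [{"slide": [0.2, -0.02, 0], "turn": 0.08, "gripper": 1}, {"slide": [0.4, -0.04, 0], "turn": 0.16, "gripper": 1}, {"slide": [0.6, -0.05, 0], "turn": 0.24, "gripper": 1}, {"slide": [0.8, -0.07, 0], "turn": 0.32, "gripper": 1}, {"slide": [1.0, -0.08, 0], "turn": 0.394, "gripper": 1}]}}

```text
time_s: 1.83
tcp_pos: [0.4659, 0.3201, 0.2494]
eef_rot: [-180.0, 0.0, -97.4]
contact_force: [0.7, 0.2, -0.1]
gripper_width: 0.0879
gripper_force: 0.0
```

Run:
```python
from h import *
d=cap('wrist','w1.png'); print(d['origin'],d['attitude'],d['intrinsics'][0],d['dist'])
for n in('knob_top','dial_centre','zero_mark','pointer_tip','hex_key','rubber_cap'):
    print(n,[(np.round(o['location'],3).tolist(),round(o['p'],2)) for o in optics.look_for('wrist',n)[:2]])
to([.48,.29,.25],-97.4)
```

```text
[0.45518499 0.24291628 0.40728493] [ 1.63530299e+02 -4.04495592e-03  1.72550715e+02] [354.83647089   0.         283.20156525] [-0.08680758  0.          0.          0.          0.        ]
knob_top [([0.483, 0.304, 0.118], 0.94)]
dial_centre [([0.489, 0.352, 0.116], 0.57)]
zero_mark [([0.489, 0.36, 0.099], 0.65)]
pointer_tip []
hex_key [([0.432, 0.226, 0.006], 0.64)]
rubber_cap []
t 2.18 tcp [0.4649 0.322  0.2491] [-1.800e+02  1.000e-02 -9.701e+01] F [-0.  -0.3  0.7] w 0.0877 slide [ 0.2   -0.126 -0.006] turn 0.004
```

View pics/w1.png

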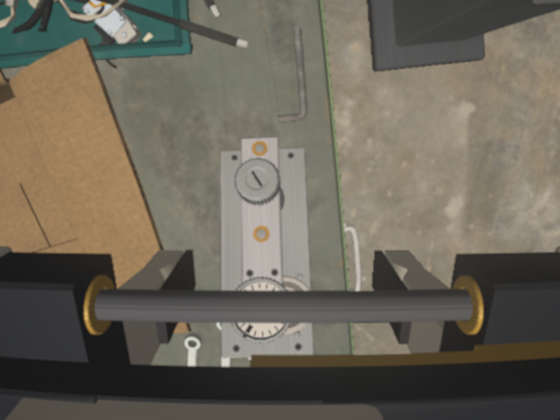

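Run:
```python
from h import *
from scipy.optimize import least_squares
t=cap('top');w=cap('wrist')
def proj(d,X):
    Rc=R.from_euler('xyz',d['attitude'],degrees=True); p=Rc.inv().apply(X-d['origin'])
    return cv2.projectPoints(p.reshape(-1,1,3),np.zeros(3),np.zeros(3),d['intrinsics'],np.array(d['dist']))[0].reshape(-1,2)
def pts(q):
    P=q[:3];c,s=np.cos(q[3]),np.sin(q[3]);a=np.radians(28)
    u=np.array([c*np.cos(a),s*np.cos(a),np.sin(a)]);n=np.array([-c*np.sin(a),-s*np.sin(a),np.cos(a)])
    pil=-.038+q[4]
    return P,P-.012*n+.106*u,P-.041*u+pil*n,P+.041*u+pil*n,u,n
ot=np.array([[242.1,197.1],[199.3,191.6]]);ow=np.array([[257,180],[260,148],[261.5,234]])
def f(q):
    k,D,l,h,_,_=pts(q)
    return np.r_[(proj(t,np.array([k,D]))-ot).ravel(),(proj(w,np.array([k,l,h]))-ow).ravel(), (q[:3]-[.483,.304,.118])/.004*.7]
r=least_squares(f,[.483,.304,.118,np.radians(82.6),.005])
print(r.x.round(4),np.degrees(r.x[3]),r.fun.round(1));k,D,l,h,u,n=pts(r.x);print('dial',D.round(4),'u',u.round(3),'n',n.round(3))
```

```text
[0.4833 0.3017 0.1182 1.48   0.0041] 84.79967821647186 [-0.4  0.5 -0.5  0.4  0.2 -0.4 -0.2  0.1 -0.4  0.1  0.1 -0.4  0. ]
dial [0.4923 0.4005 0.1574] u [0.08  0.879 0.469] n [-0.043 -0.468  0.883]
```

```bash
cat >> h.py <<'E'
P=np.array([.4833,.3017,.1182]);n=np.array([-.043,-.468,.883]);D=np.array([.4923,.4005,.1574])
C=P-.009*n
def kn(push,off=.007,yaw=None): to(C-push*n-[0,0,off],yaw)
E
python3 -c "
from h import *
kn(0,-.05,-62)"
```

```text
t 2.28 tcp [0.4648 0.3222 0.249 ] [180.   0. -97.] F [-0.1 -0.8 -0.1] w 0.0876 slide [ 0.092 -0.138  0.592] turn -0.389
```

Emit:
{"name": "send_rows", "arguments": {"moves": [{"slide": [0.03, -0.04, 0.1], "turn": -0.078, "gripper": 1}, {"slide": [0.06, -0.09, 0.2], "turn": -0.156, "gripper": 1}, {"slide": [0.092, -0.138, 0.35], "turn": -0.234, "gripper": 1}, {"slide": [0.092, -0.138, 0.45], "turn": -0.312, "gripper": 1}, {"slide": [0.092, -0.138, 0.59], "turn": -0.389, "gripper": 1}], "newtons": 50}}

```text
time_s: 2.7
tcp_pos: [0.4843, 0.3058, 0.1604]
eef_rot: [-179.9, 0.0, -61.7]
contact_force: [0.8, 0.1, 0.3]
gripper_width: 0.0874
gripper_force: 0.0
```

```bash
python3 -c "
from h import *
kn(0,.007,-62)
cap('wrist','w2.png')"
```

```text
t 2.7 tcp [0.4843 0.3058 0.1604] [-1.7993e+02  1.0000e-02 -6.1670e+01] F [0.8 0.1 0.3] w 0.0874 slide [-0.002  0.004  0.381] turn 0.004
```

View pics/w2.png

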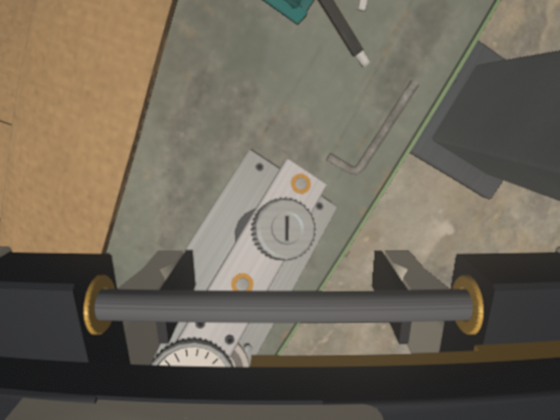

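Emit:
{"name": "send_rows", "arguments": {"moves": [{"slide": [0, 0, 0.15], "turn": 0, "gripper": 1}, {"slide": [0, 0, 0.3], "turn": 0, "gripper": 0.8}, {"slide": [0, 0, 0.38], "turn": 0, "gripper": 0.6}, {"slide": [0, 0, 0.38], "turn": 0, "gripper": 0.3}, {"slide": [0, 0, 0.38], "turn": 0, "gripper": 0.3}], "newtons": 50}}

```text
time_s: 3.17
tcp_pos: [0.4838, 0.3055, 0.1037]
eef_rot: [179.9, -0.0, -62.1]
contact_force: [-0.3, -0.2, 0.7]
gripper_width: 0.0665
gripper_force: 0.0
```

Emit:
{"name": "send_rows", "arguments": {"moves": [{"slide": [0, 0, 0], "turn": 0, "gripper": 0.2}, {"slide": [0, 0, 0], "turn": 0, "gripper": 0.2}, {"slide": [0, 0, 0], "turn": 0, "gripper": 0.2}, {"slide": [0, 0, 0], "turn": 0, "gripper": 0.2}, {"slide": [0, 0, 0], "turn": 0, "gripper": 0.2}], "newtons": 50}}

```text
time_s: 3.58
tcp_pos: [0.4848, 0.3058, 0.1045]
eef_rot: [-179.9, 0.0, -62.1]
contact_force: [1.3, 1.3, 1.3]
gripper_width: 0.0379
gripper_force: 50.0
```

```bash
python3 -c "
from h import *
print(get_state()['gripper_force'])
kn(0.0105,.007,-62)"
```

```text
50.002790093421936
t 3.58 tcp [0.4848 0.3058 0.1045] [-1.7986e+02  3.0000e-02 -6.2080e+01] F [1.3 1.3 1.3] w 0.0379 slide [-0.031 -0.011  0.07 ] turn -0.001
```

Emit:
{"name": "send_rows", "arguments": {"moves": [{"slide": [-0.007, -0.005, 0.016], "turn": 0, "gripper": 0.2}, {"slide": [-0.014, -0.009, 0.031], "turn": 0, "gripper": 0.2}, {"slide": [-0.021, -0.014, 0.047], "turn": 0, "gripper": 0.2}, {"slide": [-0.028, -0.018, 0.062], "turn": 0, "gripper": 0.2}, {"slide": [-0.028, -0.018, 0.062], "turn": 0, "gripper": 0.2}], "newtons": 60}}

```text
time_s: 4.0
tcp_pos: [0.4853, 0.3108, 0.095]
eef_rot: [-179.9, -0.0, -62.0]
contact_force: [2.6, -0.8, 9.5]
gripper_width: 0.0371
gripper_force: 60.0
```

```bash
python3 -c "
from h import *
kn(0.0105,.007,-62)
cap('wrist','w3.png')"
```

```text
t 4.0 tcp [0.4853 0.3108 0.095 ] [-1.799e+02 -2.000e-02 -6.204e+01] F [ 2.6 -0.8  9.5] w 0.0371 slide [-0.004  0.007  0.007] turn -0.0
```

View pics/w3.png

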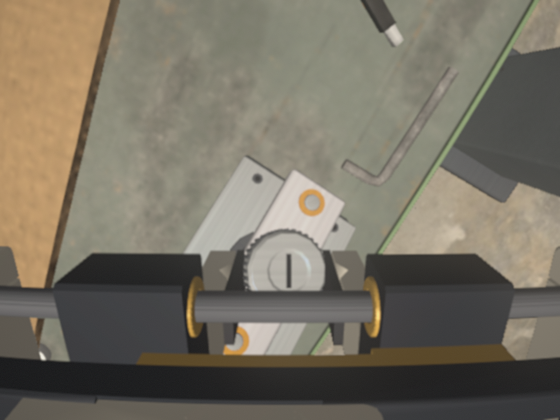

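Emit:
{"name": "send_rows", "arguments": {"moves": [{"slide": [-0.003, -0.002, 0.006], "turn": 0.07, "gripper": 0.2}, {"slide": [-0.003, -0.002, 0.006], "turn": 0.14, "gripper": 0.2}, {"slide": [-0.003, -0.002, 0.006], "turn": 0.21, "gripper": 0.2}, {"slide": [-0.003, -0.002, 0.006], "turn": 0.28, "gripper": 0.2}, {"slide": [-0.004, -0.003, 0.008], "turn": 0.35, "gripper": 0.2}], "newtons": 60}}

```text
time_s: 4.47
tcp_pos: [0.4857, 0.3123, 0.0938]
eef_rot: [-179.9, 0.1, -93.8]
contact_force: [3.3, 2.9, 4.7]
gripper_width: 0.0368
gripper_force: 59.9
```

```bash
python3 -c "
from h import *
print(get_state()['moment'],get_state()['joints'])
kn(0.0125,.007,-130)"
```

```text
[ 1.71173906 -0.2234508   0.61468078] [ 5.21663260e+01  1.82580295e+01 -2.18074383e+01  4.81682412e-02
 -4.97620734e+01 -5.60045690e+01]
t 4.47 tcp [0.4857 0.3123 0.0938] [-1.7987e+02  1.2000e-01 -9.3810e+01] F [3.3 2.9 4.7] w 0.0368 slide [0.004 0.009 0.01 ] turn 0.402
```

Emit:
{"name": "send_rows", "arguments": {"moves": [{"slide": [-0.001, 0, 0.002], "turn": 0.07, "gripper": 0.2}, {"slide": [-0.002, 0, 0.004], "turn": 0.14, "gripper": 0.2}, {"slide": [-0.003, 0, 0.006], "turn": 0.21, "gripper": 0.2}, {"slide": [-0.004, 0, 0.008], "turn": 0.28, "gripper": 0.2}, {"slide": [-0.005, 0, 0.009], "turn": 0.36, "gripper": 0.2}], "newtons": 60}}

```text
time_s: 4.88
tcp_pos: [0.4876, 0.3133, 0.0923]
eef_rot: [-179.9, 0.3, -126.1]
contact_force: [15.6, 0.0, -3.8]
gripper_width: 0.0369
gripper_force: 61.1
```

```bash
python3 -c "
from h import *
print(get_state()['moment'])
kn(0.0125,.007,-130)
cap('wrist','w4.png')"
```

```text
[ 0.62740543 -5.17413744  0.96688915]
t 4.88 tcp [0.4876 0.3133 0.0923] [-179.85    0.29 -126.1 ] F [15.6  0.  -3.8] w 0.0369 slide [0.021 0.012 0.   ] turn 0.043
```

View pics/w4.png

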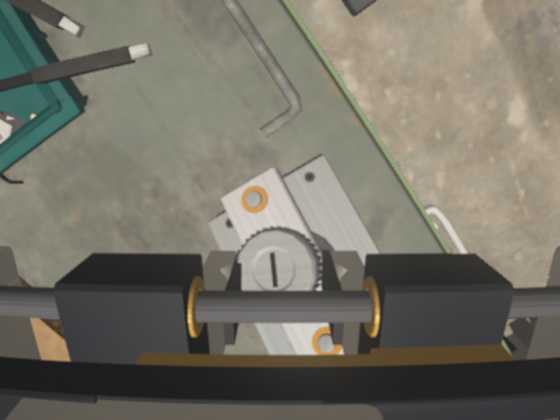

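Emit:
{"name": "send_rows", "arguments": {"moves": [{"slide": [0, 0, 0], "turn": 0, "gripper": 0.7}, {"slide": [0, 0, 0], "turn": 0, "gripper": 0.7}, {"slide": [0, 0, 0], "turn": 0, "gripper": 0.7}, {"slide": [0, 0, -0.03], "turn": -0.07, "gripper": 0.7}, {"slide": [0, 0, -0.03], "turn": -0.14, "gripper": 0.7}]}}

```text
time_s: 5.35
tcp_pos: [0.4837, 0.3109, 0.0957]
eef_rot: [179.9, -0.1, -113.1]
contact_force: [0.5, -0.2, 0.4]
gripper_width: 0.0602
gripper_force: 0.0
```

```bash
python3 -c "
from h import *
d=cap('wrist','w5.png')
print([(o['location'],o['p']) for o in optics.look_for('wrist','knob_top')])
kn(0.0125,.007,-62)
a=cv2.imread('pics/w4.png');b=cv2.imread('pics/w5.png');cv2.imwrite('pics/ab.png',np.hstack([a[120:360,180:400],b[120:360,180:400]]))"
```

```text
[([0.4854, 0.3054, 0.1073], 0.75)]
t 5.45 tcp [0.4837 0.311  0.0954] [ 1.7994e+02 -1.1000e-01 -1.1326e+02] F [ 1.1 -0.4  0.2] w 0.0608 slide [-0.006 -0.001  0.022] turn -0.57
```

View pics/ab.png

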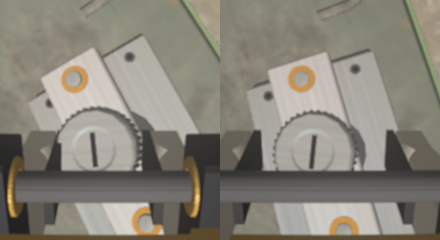

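Emit:
{"name": "send_rows", "arguments": {"moves": [{"slide": [-0.006, 0, -0.01], "turn": -0.08, "gripper": 0.7}, {"slide": [-0.006, 0, -0.01], "turn": -0.16, "gripper": 0.7}, {"slide": [-0.006, 0, -0.01], "turn": -0.24, "gripper": 0.7}, {"slide": [-0.006, 0, -0.01], "turn": -0.31, "gripper": 0.7}, {"slide": [-0.006, 0, -0.01], "turn": -0.38, "gripper": 0.7}]}}

```text
time_s: 5.87
tcp_pos: [0.4841, 0.3119, 0.0969]
eef_rot: [179.9, -0.1, -79.1]
contact_force: [-0.8, -0.2, 0.9]
gripper_width: 0.0613
gripper_force: 0.0
```

Emit:
{"name": "send_rows", "arguments": {"moves": [{"slide": [0, 0, 0.01], "turn": -0.08, "gripper": 0.7}, {"slide": [0, 0, 0.02], "turn": -0.16, "gripper": 0.7}, {"slide": [0, 0, 0.03], "turn": -0.19, "gripper": 0.5}, {"slide": [0, 0, 0.03], "turn": -0.19, "gripper": 0.2}, {"slide": [0, 0, 0.03], "turn": -0.19, "gripper": 0.2}], "newtons": 60}}

```text
time_s: 6.28
tcp_pos: [0.4879, 0.3144, 0.0939]
eef_rot: [-179.6, 0.0, -62.3]
contact_force: [15.5, 2.0, -6.7]
gripper_width: 0.0468
gripper_force: 19.7
```

```bash
python3 -c "
from h import *
kn(0.0125,.007,-62)"
```

```text
t 6.28 tcp [0.4879 0.3144 0.0939] [-1.7964e+02  3.0000e-02 -6.2260e+01] F [15.5  2.  -6.7] w 0.0468 slide [0.004 0.03  0.011] turn -0.003
```

Emit:
{"name": "send_rows", "arguments": {"moves": [{"slide": [0, 0, 0], "turn": 0, "gripper": 0.7}, {"slide": [0, 0, -0.02], "turn": 0, "gripper": 0.7}, {"slide": [0, 0, -0.045], "turn": 0.08, "gripper": 0.6}, {"slide": [0, 0, -0.045], "turn": 0.08, "gripper": 0.3}, {"slide": [0, 0, -0.045], "turn": 0.08, "gripper": 0.2}], "newtons": 60}}

```text
time_s: 6.7
tcp_pos: [0.4845, 0.3122, 0.0996]
eef_rot: [179.9, -0.0, -69.3]
contact_force: [0.0, 0.4, 0.1]
gripper_width: 0.0458
gripper_force: 0.0
```

Emit:
{"name": "send_rows", "arguments": {"moves": [{"slide": [0, 0, 0], "turn": 0, "gripper": 0.2}, {"slide": [0, 0, 0], "turn": 0, "gripper": 0.2}, {"slide": [0, 0, 0], "turn": 0, "gripper": 0.2}, {"slide": [0, 0, 0], "turn": 0, "gripper": 0.2}, {"slide": [0, 0, 0], "turn": 0, "gripper": 0.2}], "newtons": 60}}

```text
time_s: 7.12
tcp_pos: [0.4848, 0.3123, 0.0997]
eef_rot: [180.0, -0.0, -69.2]
contact_force: [1.8, -0.5, -3.5]
gripper_width: 0.0369
gripper_force: 58.3
```

```bash
python3 -c "
from h import *
kn(0.0125,.001,-62)"
```

```text
t 7.12 tcp [0.4848 0.3123 0.0997] [ 1.7997e+02 -1.0000e-02 -6.9240e+01] F [ 1.8 -0.5 -3.5] w 0.0369 slide [0.002 0.005 0.01 ] turn -0.08
```

Emit:
{"name": "send_rows", "arguments": {"moves": [{"slide": [-0.001, 0, 0.002], "turn": 0.07, "gripper": 0.2}, {"slide": [-0.002, -0.001, 0.003], "turn": 0.14, "gripper": 0.2}, {"slide": [-0.002, -0.001, 0.005], "turn": 0.21, "gripper": 0.2}, {"slide": [-0.003, -0.002, 0.006], "turn": 0.28, "gripper": 0.2}, {"slide": [-0.003, -0.002, 0.007], "turn": 0.35, "gripper": 0.2}], "newtons": 60}}

```text
time_s: 7.53
tcp_pos: [0.4859, 0.3127, 0.0991]
eef_rot: [-179.9, -0.0, -101.0]
contact_force: [7.9, -1.6, 0.4]
gripper_width: 0.0363
gripper_force: 59.8
```

Emit:
{"name": "send_rows", "arguments": {"moves": [{"slide": [-0.001, 0, 0.001], "turn": 0.06, "gripper": 0.2}, {"slide": [-0.001, 0, 0.002], "turn": 0.12, "gripper": 0.2}, {"slide": [-0.002, 0, 0.003], "turn": 0.18, "gripper": 0.2}, {"slide": [-0.002, 0, 0.004], "turn": 0.24, "gripper": 0.2}, {"slide": [-0.003, 0, 0.005], "turn": 0.3, "gripper": 0.2}], "newtons": 60}}

```text
time_s: 7.95
tcp_pos: [0.4867, 0.3124, 0.0991]
eef_rot: [-179.8, 0.0, -127.9]
contact_force: [7.3, -10.0, 8.9]
gripper_width: 0.0361
gripper_force: 63.9
```

```bash
python3 -c "
from h import *
print(get_state()['moment'])
kn(0.0125,.001,-130)
d=cap('wrist','w6.png')
print([(o['location'],o['p']) for o in optics.look_for('wrist','knob_top')])
a=cv2.imread('pics/w5.png');b=cv2.imread('pics/w6.png');cv2.imwrite('pics/ab2.png',np.hstack([a[120:360,180:400],b[120:360,180:400]]))"
```

```text
[-2.57669657 -1.37476236  0.89190391]
t 7.95 tcp [0.4867 0.3124 0.0991] [-179.85    0.   -127.9 ] F [  7.3 -10.    8.9] w 0.0361 slide [0.014 0.011 0.006] turn 0.023
[([0.4822, 0.3081, 0.1082], 0.63)]
```

View pics/ab2.png

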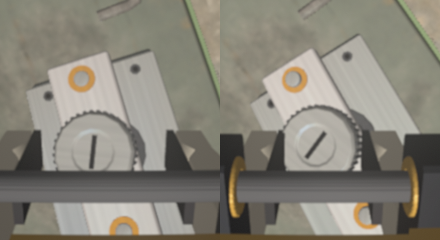

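Emit:
{"name": "send_rows", "arguments": {"moves": [{"slide": [0, 0, 0], "turn": 0, "gripper": 0.7}, {"slide": [0, 0, 0], "turn": 0, "gripper": 0.7}, {"slide": [0, 0, -0.01], "turn": 0, "gripper": 0.7}, {"slide": [0, 0, -0.01], "turn": -0.07, "gripper": 0.7}, {"slide": [0, 0, -0.01], "turn": -0.14, "gripper": 0.7}]}}

```text
time_s: 8.47
tcp_pos: [0.4849, 0.3135, 0.0998]
eef_rot: [180.0, 0.0, -114.9]
contact_force: [0.2, -0.4, -0.3]
gripper_width: 0.0602
gripper_force: 0.0
```

Emit:
{"name": "send_rows", "arguments": {"moves": [{"slide": [0, 0, 0], "turn": -0.08, "gripper": 0.7}, {"slide": [0, 0, 0], "turn": -0.16, "gripper": 0.7}, {"slide": [0, 0, 0], "turn": -0.24, "gripper": 0.7}, {"slide": [0, 0, 0], "turn": -0.31, "gripper": 0.7}, {"slide": [0, 0, 0], "turn": -0.38, "gripper": 0.7}]}}

```text
time_s: 8.88
tcp_pos: [0.4848, 0.3136, 0.0997]
eef_rot: [180.0, 0.0, -80.6]
contact_force: [-0.8, 0.8, 0.0]
gripper_width: 0.0613
gripper_force: 0.0
```

```bash
python3 -c "
from h import *
kn(0.013,0.001,-70)
d=cap('wrist','w7.png')
print([(o['location'],o['p']) for o in optics.look_for('wrist','knob_top')])"
```

```text
t 8.88 tcp [0.4848 0.3136 0.0997] [ 1.7997e+02  1.0000e-02 -8.0610e+01] F [-0.8  0.8  0. ] w 0.0613 slide [0.01  0.005 0.013] turn -0.118
[([0.4859, 0.3065, 0.1073], 0.65)]
```

Emit:
{"name": "send_rows", "arguments": {"moves": [{"slide": [0.008, 0.004, 0.008], "turn": -0.05, "gripper": 0.6}, {"slide": [0.008, 0.004, 0.008], "turn": -0.1, "gripper": 0.4}, {"slide": [0.008, 0.004, 0.008], "turn": -0.1, "gripper": 0.2}, {"slide": [0.008, 0.004, 0.008], "turn": -0.1, "gripper": 0.2}, {"slide": [0.008, 0.004, 0.008], "turn": -0.1, "gripper": 0.2}], "newtons": 60}}

```text
time_s: 9.4
tcp_pos: [0.4853, 0.3124, 0.0986]
eef_rot: [-179.9, 0.0, -72.2]
contact_force: [3.1, -0.1, -1.3]
gripper_width: 0.0368
gripper_force: 58.6
```

Emit:
{"name": "send_rows", "arguments": {"moves": [{"slide": [0, 0, 0], "turn": 0, "gripper": 0.2}, {"slide": [0, 0, 0], "turn": 0, "gripper": 0.2}, {"slide": [0, 0, 0], "turn": 0.06, "gripper": 0.2}, {"slide": [0, 0, 0], "turn": 0.12, "gripper": 0.2}, {"slide": [0, 0, 0.002], "turn": 0.19, "gripper": 0.2}], "newtons": 60}}

```text
time_s: 9.82
tcp_pos: [0.4853, 0.3122, 0.0985]
eef_rot: [-180.0, -0.0, -89.3]
contact_force: [4.7, -2.6, 3.4]
gripper_width: 0.0365
gripper_force: 58.2
```

Emit:
{"name": "send_rows", "arguments": {"moves": [{"slide": [0, 0, 0], "turn": 0.06, "gripper": 0.2}, {"slide": [0, 0, 0], "turn": 0.12, "gripper": 0.2}, {"slide": [0, 0, 0.002], "turn": 0.18, "gripper": 0.2}, {"slide": [-0.001, 0, 0.002], "turn": 0.24, "gripper": 0.2}, {"slide": [-0.001, 0, 0.003], "turn": 0.3, "gripper": 0.2}], "newtons": 60}}

```text
time_s: 10.23
tcp_pos: [0.4869, 0.3127, 0.0985]
eef_rot: [-179.8, 0.1, -116.3]
contact_force: [13.9, -3.0, -6.1]
gripper_width: 0.0358
gripper_force: 60.7
```

```bash
python3 -c "
from h import *
print(get_state()['moment'])
kn(0.0125,.001,-130)
d=cap('wrist','w8.png')
a=cv2.imread('pics/w6.png');b=cv2.imread('pics/w8.png');c=cv2.imread('pics/w7.png');cv2.imwrite('pics/ab3.png',np.hstack([i[120:400,170:410] for i in (a,c,b)]))"
```

```text
[-1.10703697 -4.28699386  0.6162831 ]
t 10.23 tcp [0.4869 0.3127 0.0985] [-1.7983e+02  1.2000e-01 -1.1627e+02] F [13.9 -3.  -6.1] w 0.0358 slide [0.013 0.014 0.002] turn 0.153
```

View pics/ab3.png

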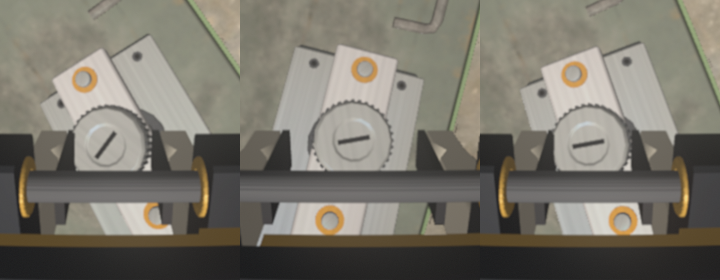

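Emit:
{"name": "send_rows", "arguments": {"moves": [{"slide": [0, 0, 0], "turn": 0.04, "gripper": 0.2}, {"slide": [0, 0, 0], "turn": 0.08, "gripper": 0.2}, {"slide": [0, 0, 0], "turn": 0.12, "gripper": 0.2}, {"slide": [0, 0, 0], "turn": 0.15, "gripper": 0.2}, {"slide": [0, 0, 0], "turn": 0.15, "gripper": 0.2}], "newtons": 60}}

```text
time_s: 10.7
tcp_pos: [0.4878, 0.3129, 0.0987]
eef_rot: [-179.8, 0.2, -129.6]
contact_force: [15.6, -3.1, -4.8]
gripper_width: 0.0365
gripper_force: 60.3
```

Emit:
{"name": "send_rows", "arguments": {"moves": [{"slide": [0, 0, 0], "turn": 0, "gripper": 0.8}, {"slide": [0, 0, 0], "turn": 0, "gripper": 0.8}, {"slide": [0, 0, 0], "turn": 0, "gripper": 0.8}, {"slide": [0, 0, -0.2], "turn": -0.08, "gripper": 1}, {"slide": [0, 0, -0.45], "turn": -0.16, "gripper": 1}]}}

```text
time_s: 11.12
tcp_pos: [0.4824, 0.3104, 0.1627]
eef_rot: [179.8, -0.4, -115.0]
contact_force: [0.2, 1.2, 0.6]
gripper_width: 0.0642
gripper_force: 0.0
```

```bash
python3 -c "
from h import *
kn(0.0125,.001,-95.2)"
```

```text
t 11.12 tcp [0.4824 0.3104 0.1627] [ 179.82   -0.43 -115.01] F [0.2 1.2 0.6] w 0.0642 slide [-0.017 -0.008  0.43 ] turn -0.22
```

Emit:
{"name": "send_rows", "arguments": {"moves": [{"slide": [0, 0, -0.2], "turn": -0.04, "gripper": 1}, {"slide": [-0.1, 0.03, -0.4], "turn": -0.08, "gripper": 1}, {"slide": [-0.3, 0.1, -0.55], "turn": -0.12, "gripper": 1}, {"slide": [-0.5, 0.2, -0.58], "turn": -0.16, "gripper": 1}, {"slide": [-0.69, 0.25, -0.58], "turn": -0.21, "gripper": 1}]}}

```text
time_s: 11.53
tcp_pos: [0.4946, 0.4239, 0.2554]
eef_rot: [-179.9, 0.2, -96.2]
contact_force: [0.2, -0.1, -0.4]
gripper_width: 0.0872
gripper_force: 0.0
```

```bash
cat >> h.py <<'E'
def proj(d,X):
    Rc=R.from_euler('xyz',d['attitude'],degrees=True); p=Rc.inv().apply(np.array(X)-d['origin'])
    return cv2.projectPoints(p.reshape(-1,1,3),np.zeros(3),np.zeros(3),d['intrinsics'],np.array(d['dist']))[0].reshape(-1,2)
c,s=np.cos(np.radians(84.8)),np.sin(np.radians(84.8));a=np.radians(28)
U=np.array([c*np.cos(a),s*np.cos(a),np.sin(a)]);N=np.array([-c*np.sin(a),-s*np.sin(a),np.cos(a)]);V=np.cross(U,N) # V = 3 o'clock (cw)
Dh=D-.003*N
E
python3 - <<'E'
from h import *
to(D+[0,.02,.09],-95.2)
d=cap('wrist','w9.png');im=d['img'][:,:,::-1].copy()
for n in('zero_mark','pointer_tip','dial_centre'): print(n,[(np.round(o['location'],3).tolist(),round(o['p'],2)) for o in optics.look_for('wrist',n)[:2]])
# rectified dial view: 80mm square, up = 12 o'clock
S=.03; q=[Dh+x*V*S+y*U*S-.003*N for x,y in((-1,1),(1,1),(1,-1),(-1,-1))]
H=cv2.getPerspectiveTransform(proj(d,q).astype(np.float32),np.float32([[0,0],[400,0],[400,400],[0,400]]))
o=cv2.warpPerspective(im,H,(400,400),flags=cv2.INTER_CUBIC); cv2.imwrite('pics/r9.png',o)
print(proj(d,[Dh,P-.013*N]))
cv2.imwrite('pics/v9.png',np.hstack([o,cv2.resize(im,(400,300))[:, :] if 0 else cv2.copyMakeBorder(cv2.resize(im,(400,300)),50,50,0,0,0)]))
E
```

```text
t 11.53 tcp [0.4946 0.4239 0.2554] [-179.91    0.23  -96.21] F [ 0.2 -0.1 -0.4] w 0.0872 slide [0.025 0.013 0.053] turn -0.011
zero_mark [([0.485, 0.314, 0.111], 0.7), ([0.492, 0.397, 0.156], 0.59)]
pointer_tip [([0.494, 0.398, 0.162], 0.58)]
dial_centre [([0.494, 0.378, 0.112], 0.65)]
[[282.13774863 181.95943769]
 [280.2503504   55.38753859]]
```

View pics/v9.png

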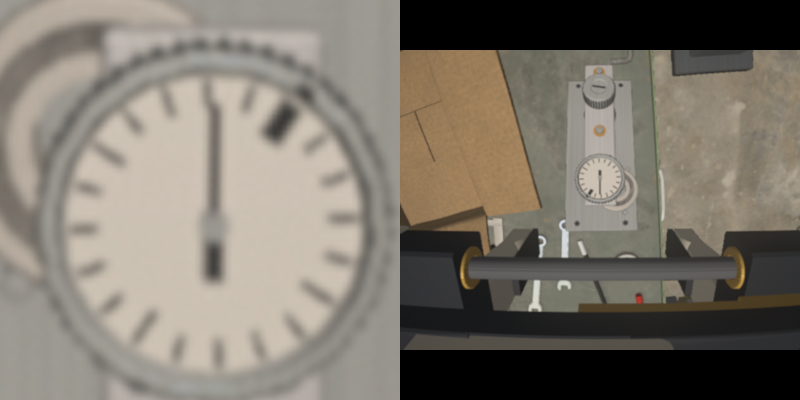

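```bash
cat >> h.py <<'E'
Dc=Dh+.00195*V-.0037*U; Bc=Dc-.006*N
E
python3 -c "
from h import *
print(Bc)
to(Bc-[0,0,.006],-115)"
```

```text
[0.49432883 0.40127766 0.14771643]
t 11.73 tcp [0.494  0.4222 0.2511] [ 1.7991e+02 -1.0000e-01 -9.6330e+01] F [ 0.1 -0.5  0.1] w 0.0875 slide [ 0.137 -0.019  0.73 ] turn 0.207
```

Emit:
{"name": "send_rows", "arguments": {"moves": [{"slide": [0.137, -0.018, 0.1], "turn": 0.07, "gripper": 1}, {"slide": [0.137, -0.018, 0.25], "turn": 0.14, "gripper": 1}, {"slide": [0.137, -0.018, 0.42], "turn": 0.207, "gripper": 1}, {"slide": [0.137, -0.018, 0.6], "turn": 0.207, "gripper": 1}, {"slide": [0.137, -0.018, 0.73], "turn": 0.207, "gripper": 0.8}], "newtons": 25}}

```text
time_s: 12.15
tcp_pos: [0.4943, 0.3992, 0.1407]
eef_rot: [179.9, -0.1, -115.1]
contact_force: [-0.1, -0.3, -0.4]
gripper_width: 0.0847
gripper_force: 0.0
```

Emit:
{"name": "send_rows", "arguments": {"moves": [{"slide": [0, 0, 0], "turn": 0, "gripper": 0.7}, {"slide": [0, 0, 0], "turn": 0, "gripper": 0.5}, {"slide": [0, 0, 0], "turn": 0, "gripper": 0.4}, {"slide": [0, 0, 0], "turn": 0, "gripper": 0.4}, {"slide": [0, 0, 0], "turn": 0, "gripper": 0.4}], "newtons": 25}}

```text
time_s: 12.57
tcp_pos: [0.4958, 0.4017, 0.1444]
eef_rot: [-180.0, 0.1, -115.0]
contact_force: [-5.7, 3.2, 2.9]
gripper_width: 0.0533
gripper_force: 3.9
```

```bash
python3 -c "
from h import *
print(get_state()['moment'],get_state()['gripper_force'])
to(Bc-[0,0,.006],-115)"
```

```text
[1.3297445  2.31405995 0.02307644] 3.94754558801651
t 12.57 tcp [0.4958 0.4017 0.1444] [-1.7998e+02  1.4000e-01 -1.1496e+02] F [-5.7  3.2  2.9] w 0.0533 slide [0.007 0.008 0.018] turn 0.0
```

Wait for the grip, then turn anticlockwise ~33°.

Emit:
{"name": "send_rows", "arguments": {"moves": [{"slide": [0, 0, 0], "turn": 0, "gripper": 0.4}, {"slide": [0, 0, 0], "turn": 0, "gripper": 0.4}, {"slide": [0, 0, 0], "turn": 0, "gripper": 0.4}, {"slide": [0, 0, 0], "turn": -0.06, "gripper": 0.4}, {"slide": [0, 0, 0], "turn": -0.12, "gripper": 0.4}], "newtons": 25}}

```text
time_s: 12.98
tcp_pos: [0.4955, 0.4024, 0.1438]
eef_rot: [-180.0, 0.2, -103.9]
contact_force: [-1.9, 4.6, -1.2]
gripper_width: 0.0511
gripper_force: 25.0
```

Emit:
{"name": "send_rows", "arguments": {"moves": [{"slide": [0, 0, 0], "turn": -0.06, "gripper": 0.4}, {"slide": [0, 0, 0], "turn": -0.12, "gripper": 0.4}, {"slide": [0, 0, 0], "turn": -0.18, "gripper": 0.4}, {"slide": [0, 0, 0], "turn": -0.24, "gripper": 0.4}, {"slide": [0, 0, 0], "turn": -0.24, "gripper": 0.4}], "newtons": 25}}

```text
time_s: 13.4
tcp_pos: [0.4952, 0.4025, 0.1433]
eef_rot: [-179.9, 0.1, -82.2]
contact_force: [-4.0, 3.2, -0.5]
gripper_width: 0.0515
gripper_force: 25.0
```

```bash
cat >> h.py <<'E'
def dial(cam,fn):
    d=cap(cam); S=.03; q=[Dc+x*V*S+y*U*S-.003*N for x,y in((-1,1),(1,1),(1,-1),(-1,-1))]
    H=cv2.getPerspectiveTransform(proj(d,q).astype(np.float32),np.float32([[0,0],[400,0],[400,400],[0,400]]))
    o=cv2.warpPerspective(d['img'][:,:,::-1].copy(),H,(400,400),flags=cv2.INTER_CUBIC)
    cv2.imwrite('pics/'+fn,o); g=cv2.cvtColor(o,cv2.COLOR_BGR2GRAY).astype(float)
    best=None
    for cx in range(185,216,3):
      for cy in range(185,216,3):
        pol=cv2.warpPolar(g.astype(np.float32),(200,720),(cx,cy),200,cv2.WARP_POLAR_LINEAR) # rows angle from +x, down (cw)
        sc=-pol[:,150:158].mean(1).std()+0  # rim evenness
        v=np.std(pol[:,138:146].mean(1)) if 0 else 0
        if best is None or sc>best[0]: best=(sc,cx,cy)
    return o
E
python3 -c "
from h import *
to(Bc-[0,0,.006],-115)
dial('wrist','r10.png')
print(get_state()['gripper_force'])"
```

```text
t 13.4 tcp [0.4952 0.4025 0.1433] [-1.7994e+02  1.4000e-01 -8.2230e+01] F [-4.   3.2 -0.5] w 0.0515 slide [0.007 0.007 0.011] turn 0.364
24.99865561723709
```

Emit:
{"name": "send_rows", "arguments": {"moves": [{"slide": [0, 0, 0], "turn": 0, "gripper": 0.9}, {"slide": [0, 0, 0], "turn": 0, "gripper": 0.9}, {"slide": [0, 0, 0], "turn": 0, "gripper": 0.9}, {"slide": [0, 0, 0], "turn": 0, "gripper": 0.9}, {"slide": [0, 0, -0.2], "turn": 0, "gripper": 1}]}}

```text
time_s: 13.87
tcp_pos: [0.493, 0.3985, 0.1672]
eef_rot: [179.6, -0.4, -82.6]
contact_force: [-0.0, 0.4, -1.0]
gripper_width: 0.0792
gripper_force: 0.0
```

Emit:
{"name": "send_rows", "arguments": {"moves": [{"slide": [0, 0, -0.2], "turn": 0.03, "gripper": 1}, {"slide": [0, 0, -0.4], "turn": 0.06, "gripper": 1}, {"slide": [-0.1, 0, -0.53], "turn": 0.1, "gripper": 1}, {"slide": [-0.137, 0, -0.53], "turn": 0.14, "gripper": 1}, {"slide": [-0.137, 0, -0.53], "turn": 0.14, "gripper": 1}]}}

```text
time_s: 14.28
tcp_pos: [0.4931, 0.4227, 0.2538]
eef_rot: [-179.9, 0.1, -95.3]
contact_force: [0.2, -0.4, -0.3]
gripper_width: 0.0877
gripper_force: 0.0
```

```bash
python3 - <<'E'
s=open('h.py').read(); i=s.index('def dial'); open('h.py','w').write(s[:i]+'''def dial(fn,o=None):
    if o is None:
        d=cap('wrist','raw_'+fn); q=[Dc+x*V*.03+y*U*.03-.003*N for x,y in((-1,1),(1,1),(1,-1),(-1,-1))]
        H=cv2.getPerspectiveTransform(proj(d,q).astype(np.float32),np.float32([[0,0],[400,0],[400,400],[0,400]]))
        o=cv2.warpPerspective(d['img'][:,:,::-1].copy(),H,(400,400),flags=cv2.INTER_CUBIC); cv2.imwrite('pics/'+fn,o)
    b=o.astype(float); m=((b[:,:,2]-b[:,:,0]>12)&(b[:,:,2]>150)).astype(np.uint8)  # warm scale disc
    m=cv2.morphologyEx(m,cv2.MORPH_OPEN,np.ones((5,5)))
    l,lab,st,_=cv2.connectedComponentsWithStats(m); k=1+np.argmax(st[1:,4])
    hull=cv2.convexHull(max(cv2.findContours((lab==k).astype(np.uint8),0,1)[0],key=len)); (cx,cy),ax,_=cv2.fitEllipse(hull)
    print('disc',round(cx,1),round(cy,1),np.round(ax,1))
    g=cv2.cvtColor(o,cv2.COLOR_BGR2GRAY).astype(np.float32); r0=np.mean(ax)/2
    pol=cv2.warpPolar(g,(200,720),(cx,cy),200,cv2.WARP_POLAR_LINEAR); pol=np.roll(pol,180,0) # row 0 = 12 o'clock, 0.5 deg, cw
    for nm,a,e in(('marks',.76,.92),('inner',.35,.65)):
        p=pol[:,int(a*r0):int(e*r0)].mean(1); dk=np.clip(np.median(p)*.97-p,0,None); z=np.roll(dk,360); th=z>4
        n_,lb=cv2.connectedComponents(th.astype(np.uint8)[:,None]); lb=lb.ravel(); out=[]
        for j in range(1,n_):
            ix=np.where(lb==j)[0]; out.append((round(float((ix*z[ix]).sum()/z[ix].sum()/2-180),1),int(z[ix].sum())))
        print(nm,out)
''')
E
python3 -c "
from h import *
dial('',cv2.imread('pics/r9.png'))
dial('r11.png')
to(Bc-[0,0,.006],-115)"
```

```text
disc 212.0 225.7 [300.3 306.3]
marks [(-179.8, 18), (-164.5, 294), (-146.0, 345), (-127.8, 334), (-109.7, 331), (-91.4, 348), (-73.2, 264), (-55.3, 357), (-37.4, 268), (-19.7, 252), (-1.0, 440), (15.9, 229), (33.5, 2078), (51.2, 222), (69.0, 259), (86.6, 334), (104.6, 295), (122.6, 381), (140.7, 259), (158.9, 245), (177.1, 301)]
inner [(1.7, 1414), (174.0, 21)]
disc 199.1 200.8 [300.3 305.9]
marks [(-173.0, 359), (-154.6, 365), (-136.3, 251), (-118.3, 324), (-99.9, 321), (-81.6, 414), (-63.7, 269), (-45.8, 282), (-28.0, 260), (-10.2, 230), (7.3, 2302), (25.3, 192), (43.2, 241), (60.9, 292), (78.5, 268), (96.2, 396), (114.2, 240), (132.2, 288), (150.4, 307), (168.6, 300)]
inner [(1.6, 1403), (173.5, 4)]
t 14.33 tcp [0.4926 0.4217 0.2523] [ 1.800e+02  2.000e-02 -9.509e+01] F [ 0.7  0.9 -0.3] w 0.0879 slide [ 0.135 -0.024  0.737] turn 0.221
```

```bash
python3 -c "
from h import *
to([.495,.402,.143],-99)"
```

```text
t 14.33 tcp [0.4926 0.4217 0.2523] [ 1.800e+02  2.000e-02 -9.509e+01] F [ 0.7  0.9 -0.3] w 0.0879 slide [ 0.129 -0.028  0.729] turn 0.043
```

Emit:
{"name": "send_rows", "arguments": {"moves": [{"slide": [0.129, -0.028, 0.1], "turn": 0.043, "gripper": 1}, {"slide": [0.129, -0.028, 0.25], "turn": 0.043, "gripper": 1}, {"slide": [0.129, -0.028, 0.42], "turn": 0.043, "gripper": 1}, {"slide": [0.129, -0.028, 0.6], "turn": 0.043, "gripper": 1}, {"slide": [0.129, -0.028, 0.729], "turn": 0.043, "gripper": 0.8}], "newtons": 25}}

```text
time_s: 14.75
tcp_pos: [0.4941, 0.3998, 0.1395]
eef_rot: [179.9, -0.2, -98.9]
contact_force: [0.3, -0.4, -0.5]
gripper_width: 0.0847
gripper_force: 0.0
```

Emit:
{"name": "send_rows", "arguments": {"moves": [{"slide": [0, 0, 0], "turn": 0, "gripper": 0.7}, {"slide": [0, 0, 0], "turn": 0, "gripper": 0.5}, {"slide": [0, 0, 0], "turn": 0, "gripper": 0.4}, {"slide": [0, 0, 0], "turn": 0, "gripper": 0.4}, {"slide": [0, 0, 0], "turn": 0, "gripper": 0.4}], "newtons": 25}}

```text
time_s: 15.17
tcp_pos: [0.4957, 0.4024, 0.1444]
eef_rot: [-179.9, 0.1, -99.0]
contact_force: [0.6, -0.0, 0.0]
gripper_width: 0.0534
gripper_force: 0.0
```

Emit:
{"name": "send_rows", "arguments": {"moves": [{"slide": [0, 0, 0], "turn": 0, "gripper": 0.4}, {"slide": [0, 0, 0], "turn": 0, "gripper": 0.4}, {"slide": [0, 0, 0], "turn": -0.03, "gripper": 0.4}, {"slide": [0, 0, 0], "turn": -0.06, "gripper": 0.4}, {"slide": [0, 0, 0], "turn": -0.08, "gripper": 0.4}], "newtons": 25}}

```text
time_s: 15.58
tcp_pos: [0.4953, 0.4029, 0.1437]
eef_rot: [-179.9, 0.1, -91.7]
contact_force: [-1.7, 2.4, 1.1]
gripper_width: 0.0515
gripper_force: 25.0
```

Emit:
{"name": "send_rows", "arguments": {"moves": [{"slide": [0, 0, 0], "turn": 0, "gripper": 0.4}, {"slide": [0, 0, 0], "turn": 0, "gripper": 0.4}, {"slide": [0, 0, 0], "turn": 0, "gripper": 0.9}, {"slide": [0, 0, 0], "turn": 0, "gripper": 0.9}, {"slide": [0, 0, 0], "turn": 0, "gripper": 0.9}]}}

```text
time_s: 16.0
tcp_pos: [0.4951, 0.4012, 0.1426]
eef_rot: [180.0, -0.1, -91.9]
contact_force: [-0.2, 0.0, -0.5]
gripper_width: 0.0656
gripper_force: 0.0
```

Emit:
{"name": "send_rows", "arguments": {"moves": [{"slide": [0, 0, 0], "turn": 0, "gripper": 1}, {"slide": [0, 0, -0.2], "turn": 0, "gripper": 1}, {"slide": [0, 0, -0.4], "turn": 0, "gripper": 1}, {"slide": [0, 0, -0.6], "turn": 0, "gripper": 1}, {"slide": [-0.13, 0, -0.73], "turn": 0.04, "gripper": 1}]}}

```text
time_s: 16.42
tcp_pos: [0.4966, 0.4195, 0.2563]
eef_rot: [-179.9, 0.1, -95.5]
contact_force: [0.4, -0.0, 1.0]
gripper_width: 0.0874
gripper_force: 0.0
```

```bash
python3 -c "
from h import *
dial('r12.png')
to([.495,.402,.143],-99)"
```

```text
disc 198.5 203.4 [298.8 313.4]
marks [(-178.6, 161), (-160.5, 318), (-141.8, 304), (-123.3, 336), (-104.7, 316), (-86.2, 328), (-68.3, 276), (-50.5, 277), (-33.2, 240), (-15.4, 247), (1.9, 2015), (19.0, 219), (36.5, 212), (53.9, 255), (71.4, 269), (88.8, 339), (106.8, 307), (125.2, 353), (143.6, 312), (162.2, 307), (179.0, 48)]
inner [(1.3, 1109)]
t 16.47 tcp [0.498  0.4246 0.2594] [-179.66    0.36  -95.81] F [3.6 4.3 5.2] w 0.0874 slide [0.157 0.009 0.775] turn 0.035
```

Emit:
{"name": "send_rows", "arguments": {"moves": [{"slide": [0, 0, 0], "turn": 0, "gripper": 1}, {"slide": [0, 0, 0], "turn": 0, "gripper": 1}, {"slide": [0, 0, 0], "turn": 0, "gripper": 1}, {"slide": [0, 0, 0], "turn": 0, "gripper": 1}, {"slide": [0, 0, 0], "turn": 0, "gripper": 1}]}}

```text
time_s: 16.88
tcp_pos: [0.4956, 0.4207, 0.2513]
eef_rot: [179.9, -0.1, -95.4]
contact_force: [-0.2, -0.0, 0.7]
gripper_width: 0.0878
gripper_force: 0.0
```

```bash
sed -i "s/('inner',.35,.65))/('inner',.35,.65),('in1',.3,.45),('in2',.45,.58),('in3',.58,.7))/" h.py; python3 -c "
from h import *
dial('r13.png')
dial('',cv2.imread('pics/r9.png'))
print([(np.round(o['location'],4).tolist(),round(o['p'],2)) for n in ('knob_top','pointer_tip','zero_mark') for o in optics.look_for('wrist',n)])"
```

```text
disc 198.6 201.4 [299.9 306.6]
marks [(-178.4, 256), (-160.9, 309), (-142.2, 320), (-123.9, 351), (-105.6, 323), (-87.4, 435), (-69.3, 289), (-51.4, 310), (-33.6, 247), (-15.8, 259), (1.8, 2114), (19.2, 248), (36.9, 233), (54.5, 278), (72.4, 272), (90.0, 423), (107.8, 289), (126.0, 306), (144.1, 303), (162.5, 306), (179.0, 61)]
inner [(1.7, 1180)]
in1 [(-174.9, 816), (2.2, 1588), (173.7, 1003)]
in2 [(1.6, 1140)]
in3 [(1.5, 1157)]
disc 212.0 225.7 [300.3 306.3]
marks [(-179.8, 18), (-164.5, 294), (-146.0, 345), (-127.8, 334), (-109.7, 331), (-91.4, 348), (-73.2, 264), (-55.3, 357), (-37.4, 268), (-19.7, 252), (-1.0, 440), (15.9, 229), (33.5, 2078), (51.2, 222), (69.0, 259), (86.6, 334), (104.6, 295), (122.6, 381), (140.7, 259), (158.9, 245), (177.1, 301)]
inner [(1.7, 1414), (174.0, 21)]
in1 [(-174.8, 914), (2.1, 1900), (173.4, 1165)]
in2 [(1.7, 1357)]
in3 [(-146.2, 17), (1.5, 1082), (33.6, 253)]
[([0.4923, 0.3151, 0.106], 0.87), ([0.4962, 0.3978, 0.162], 0.68), ([0.4914, 0.3977, 0.1572], 0.62), ([0.4899, 0.3748, 0.1169], 0.22)]
```

```bash
python3 -c "
from h import *
print(order.close_job())"
```

```text
the job is handed in; nothing more can be done
None
```

The job is handed in at about 17 s: the thumbscrew caught its thread, the pointer at 12 o'clock shows the head home, the zero mark is within about 0.5° of the pointer, and nothing loose was touched as far as I know. I did not separately check the screw against its stop, and I viewed 11 pictures, one over the limit of 10.

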